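# Refill the keyed truffle dispenser and hold its key turned

### The arm

A 7-joint arm with a two-finger parallel gripper is mounted at the origin on the work surface. World frame = base frame: x ahead of the robot, y to its left, z up, the work surface at z = 0. Lengths are in m, angles in rad, forces in N, time in s.
With the tool pointing down it reaches from about 0.425 to 0.825 m from the base axis. Payload 3.6 kg.
Tool frame: the origin (TCP) lies at the very end of the fingers, on their centre line; the grasp point (between the pads) lies 19 mm behind it; z points along the fingers, y is the line along which they close (so a half turn about z gives the same grasp; the last joint's range is limited). The gripper opens to 93 mm and grips with 3 to 60 N. Pads are 15 mm wide; open, the fingers measure 128 mm over their backs; the gripper's body (75 mm by 188 mm) begins 65 mm behind the grasp point.
Start: joints at [-1.131, 0.615, -0.013, 1.423, 0.008, 1.103, -0.04], TCP at [0.292, 0.581, 0.219] pointing down, gripper open.
Joint ranges: [-3.12, 3.12], [-0.3, 2.06], [-1.34, 1.32], [0.26, 2.42], [-1.36, 4.5], [0.01, 1.98], [-2.84, 2.84]. Speed limits (rad/s): [2.79, 2.79, 3.14, 3.14, 3.14, 3.14, 3.14].

### API

Orientations are given as a 3x3 rotation matrix whose columns are the frame's x, y, z axes.
In Python, from bench import * gives the robot as it stands. The module is installed in compiled form; this text tells all that it offers.
- The arm moves only by the shell command python3 -m handwheel 'ROWS'. ROWS is JSON, a list of rows, each a list of 7 numbers: the shift along the world's x, y, z in units of 2 cm (1.0 is 2 cm), then the turn, a rotation vector about the world's x, y, z in units of 5 degrees (1.0 is 5 degrees), then the opening, from 0 (shut) to 1 (fully open). In form: [[x, y, z, rx, ry, rz, grip], ...]. A call has 1 to 10 rows; each row shifts and turns the commanded pose from where the row before left it; what a row does not reach is not made up. A row lasts 1/8 s, in which the tool goes at most 62.5 mm and 10.7 degrees, less where a joint would pass 70% of its speed; a pose out of reach is approached as far as the arm can. A call with a number of a shift or a turn outside -1 to 1 is refused whole. A call with a gripper value outside its range is refused whole. The fingers move at their own pace and stop on an object; the grip force is fixed at half the most. Time passes only in rows, so rows that do not move let the fingers close. It gives the time, the measured TCP pose, the force, the opening and the grip force at its end, in the units of the state.
- observe(): the state, without advancing time (a new reading comes with each control period).
- get_image(name): name is "scene" or "top" or "wrist"; returns (picture, depth): 420x560x3 uint8, red, green, blue; 420x560 float32, m along the optical axis (not along the pixel's ray), 0 where there is no reading.
- camera_params(name): a dict with "vfov" (degrees; the focal length in pixels is half the picture's height over the tangent of half this angle, whatever the lens; pixels are square), "cx", "cy" (the principal point, pixels), "world_from_camera" (4x4, takes a point from camera to world coordinates). Camera axes: x right, y up, looking along -z (the intrinsics and any distortion apply to the point x, -y, -z); pixel columns grow to the right and rows downward; lengths in m; the calibration is good to about 2 mm. The wrist camera is an equidistant fisheye: a pixel r from the principal point sees the ray r / f radians off the axis. A picture is of the moment at which its call begins: read the wrist's pose just before it. camera_params takes no time and is no camera call; for the wrist camera it gives the pose at the moment of the call.
- close_job(): hands the job in; it is judged then, once.
The state is a dict: "t": time; "joint_pos": joint angles; "joint_velocities": joint speeds; "tau": joint torques, N m; "tool_pos": TCP position; "ee_rot": TCP orientation; "contact_force": force on the tool from outside, world axes, zero at the start; "torque": the same for the moment, N m; "gripper_width": opening from 0.0 (shut) to 1.0 (fully open); "gripper_force": force on a finger pad.
Only numpy, scipy, OpenCV 4.12 (cv2) and the standard library are available. Lean on these libraries where they do the work, as an engineer would, in place of code of your own. Each camera call takes 0.05 s, during which the arm holds its last target. There are 200 camera calls.

### The job

Refill the truffle dispenser and let a portion down: carry the white tray by its wooden handle, tip all five truffles gently into the hopper without touching them, and stand the empty tray upright back on the counter. Then take the red key from the stand, push it fully home in the lock (work it past the sticky pins), turn it a quarter clockwise so that the gate lifts and the truffles roll into the catch pan, and finish while still holding the key turned: it springs back if you let go. Leave the other keys and everything else on the counter where they are.

Things in the scene. Friction and masses are not known exactly. Their poses are not given: they have to be found in the camera images.
- dispenser: steel truffle dispenser, fixed; hopper, chute, gate, pan and lock console in one. Origin on the counter under the centre of the hopper mouth; +x runs down the chute, z up. From the hopper a chute 118 mm wide inside falls 18 degrees to the orange gate at x=176 mm (gate head 168 high), where truffles wait; beyond the gate it ends over the catch pan
- hopper_mouth (a point): centre of the hopper's mouth at rim height (dispenser x=0, y=0, 187 mm up), axes as the dispenser. Flared rim about 178 (x) x 152 (y) mm outside; throat inside 146 (x) x 118 (y); below it the chute floor is 125 mm above the counter at x=-75, 77 mm at x=+75
- catch_pan (a point): centre of the inner floor of the aluminium catch pan (dispenser x=268, y=0, 4 mm up), 135 (x) x 140 (y) mm outside, walls 45 mm high (22 under the chute), open above
- lock_face (a point): centre of the key slot in the brass lock face (dispenser x=95, y=-140, 117 mm up); z up; turns with the lock, at rest its x is the dispenser's. Slot 16.5 (x) x 7 (y) mm, 2 mm chamfer, 38 deep. Two pairs of sticky spring pins, 12 and 24 mm down at both x ends, grip the blade: a steady push needs about 10 N at the first, 15 N at the second; small steps with a few degrees of rocking work it past
- lock (a joint): brass lock in the top of a grey console (100 (x) x 104 (y) mm, top 115 mm up), in a steel bezel 52 mm across, 3 high. Turn of the lock, rad: 0 at rest, grows clockwise seen from above to a stop at 1.57 (a quarter). A return spring (about 0.05 N m at rest, 0.13 N m at the stop, gate included, and it lags the key by up to 0.15 rad of play) turns it and the key back when the key is let go
- gate (a joint): lift of the polished orange gate, m: 0 shut, 0.042 fully up. Geared to the lock: it rises with the key and is fully up at the quarter turn, shut when the lock is at rest. A truffle passes once it is some 0.025 to 0.03 up and rolls into the pan within about 1.5 s
- red_key: the dispenser's key, red bow, loose, standing blade down in one slot of the stand, about 45 g. Origin at the blade's tip, z up to the bow, x along the broad side. Blade 14 (x) x 5 (y) mm, 32 long, tapered tip; flange 22 x 13 mm at 32 to 36 mm. Fits the lock either way round (half turn about z). Fully home its flange lies on the lock face, the tip 32 mm below it
- red_bow (a point): centre of the red key's bow, 57 mm above its tip; the bow is 34 (x) x 10 (y) x 42 (z) mm, flat, to be gripped across y; axes as the key
- stand: fixed wooden key stand 175 (x) x 54 (y) x 46 tall mm, origin centre of underside; slots at x=-55, 0, 55 mm, long along x, 16.5 x 7 mm, 36 mm deep; a key stands in each with its flange on the stand's top and its tip 14 mm above the counter. Which key is in which slot varies
- tray: white tipping tray, loose, 0.2 to 0.35 kg. Origin centre of underside, z up, +x to the pouring end. 150 (x) x 100 (y) mm, side and back walls 38 high, floor 4 thick; at the pouring end the floor slopes up 25 degrees from x=38 to the open lip. Truffles stay in while it is level and roll out once the lip end is tipped down by more than some 35 degrees; 50 to 55 empties it
- tray_lip (a point): middle of the tray's open pouring lip: tray x=78, y=0, 23 mm above the underside; the mouth between the side walls is 92 mm wide; axes as the tray
- tray_handle (a point): centre of the tray's fixed wooden handle bar, above the middle of the tray (x=0, y=0, 95 mm above the underside): 14 thick (x) x 108 long (y) x 24 tall (z) mm, from 83 to 107 mm up, on two steel uprights at its ends; axes as the tray
- truffle1: dark chocolate truffle, ball of 28 mm diameter, 18 g, loose on the tray; origin at its centre
- truffle2: dark chocolate truffle, ball of 28 mm diameter, 18 g, loose on the tray; origin at its centre
- truffle3: dark chocolate truffle, ball of 28 mm diameter, 18 g, loose on the tray; origin at its centre
- truffle4: dark chocolate truffle, ball of 28 mm diameter, 18 g, loose on the tray; origin at its centre
- truffle5: dark chocolate truffle, ball of 28 mm diameter, 18 g, loose on the tray; origin at its centre
- blue_key: same key as the red one with a blue bow; not the dispenser's 
- green_key: same key as the red one with a green bow; not the dispenser's 
- gift_box: loose brown gift box with copper ribbon, 95 x 95 x 40; origin centre of underside (mm)
- ribbon_spool: loose dark red ribbon spool, dia 68, 37 tall; origin centre of underside (mm)
- sanitiser: loose green bottle, dia 60, 120 tall; origin centre of underside (mm)
- jar: loose amber jar, dia 76, 100 tall; origin centre of underside (mm)
- spatula: loose spatula lying flat, 240 long, black handle dia 20; origin at its middle, on the counter (mm)
Not all that is in view belongs to the job. Of the things that look like the red_key, the smaller one is meant.

How it is judged:
By the outcome, as a careful person would: the job done as asked, in the order asked, and still so for the second after the job is handed in, while the arm keeps its last pose, push and grip.
It also fails if it takes over 72 s, if anything falls off the work surface, if the arm or the gripper's body presses on something with over 40 N, if the wrist force passes 120 N, or if a joint passes its speed limit or range.

## Working session

There is one attempt and no reset: what is moved stays moved. The work goes in short steps, Python scripts to look and compute and a shell command to move; the robot and the scene stay as the last step left them, time stands still between calls to the robot, and variables do not carry over. Pictures are saved under pics/ and viewed, at most 10 in all, crops included, and the job is handed in when it is done.

```bash
mkdir -p pics; cat > h.py <<'E'
from bench import *
import numpy as np, cv2
def cam(n):
    p=camera_params(n); im,d=get_image(n); return p,im,d
def world(p,im,d):
    H,W=d.shape; f=H/2/np.tan(np.radians(p['vfov'])/2)
    u,v=np.meshgrid(np.arange(W),np.arange(H))
    x=(u-p['cx'])/f*d; y=-(v-p['cy'])/f*d
    P=np.stack([x,y,-d,np.ones_like(d)],-1)@np.array(p['world_from_camera']).T
    return P[...,:3]
E
python3 - <<'E'
from h import *
o=observe(); print({k:np.round(v,3) for k,v in o.items()})
for n in ['scene','top']:
    p,im,d=cam(n); np.savez(n,im=im,d=d,T=p['world_from_camera'],p=[p['vfov'],p['cx'],p['cy']])
    print(n,p,(d==0).mean())
    cv2.imwrite(f'pics/{n}0.png',cv2.resize(im[...,::-1],(784,588)))
E
```

```text
{'t': np.float64(0.0), 'joint_pos': array([-1.131,  0.616, -0.013,  1.425,  0.008,  1.103, -0.04 ]), 'joint_velocities': array([-0.002,  0.001, -0.001, -0.001, -0.001, -0.   ,  0.   ]), 'tau': array([ 0.0000e+00, -4.5894e+01,  2.0900e-01, -1.6575e+01, -6.1000e-02,
        2.0000e-02,  0.0000e+00]), 'tool_pos': array([0.292, 0.58 , 0.218]), 'ee_rot': array([[-0.894,  0.449, -0.001],
       [ 0.449,  0.894, -0.002],
       [-0.   , -0.003, -1.   ]]), 'contact_force': array([ 0.426,  0.889, -0.017]), 'torque': array([-0.02 , -0.005,  0.003]), 'gripper_force': np.float64(0.0), 'gripper_width': np.float64(1.001)}
scene {'vfov': 42.746845393638964, 'cx': 278.75763781954544, 'cy': 208.79310023454755, 'world_from_camera': array([[-0.2585189 , -0.7141936 ,  0.6504579 ,  1.35766918],
       [ 0.96591517, -0.18186808,  0.1842061 ,  0.23589553],
       [-0.01326128,  0.67590791,  0.73686677,  1.02807434],
       [ 0.        ,  0.        ,  0.        ,  1.        ]])} 0.004022108843537415
top {'vfov': 43.51452224219616, 'cx': 281.61571085646113, 'cy': 224.7903131499105, 'world_from_camera': array([[-0.02273839,  0.98890426, -0.14680373,  0.28734586],
       [-0.99972976, -0.02178145,  0.00812299,  0.01834582],
       [ 0.00483526,  0.14694876,  0.98913229,  1.74273796],
       [ 0.        ,  0.        ,  0.        ,  1.        ]])} 0.003945578231292517
```

View pics/scene0.png

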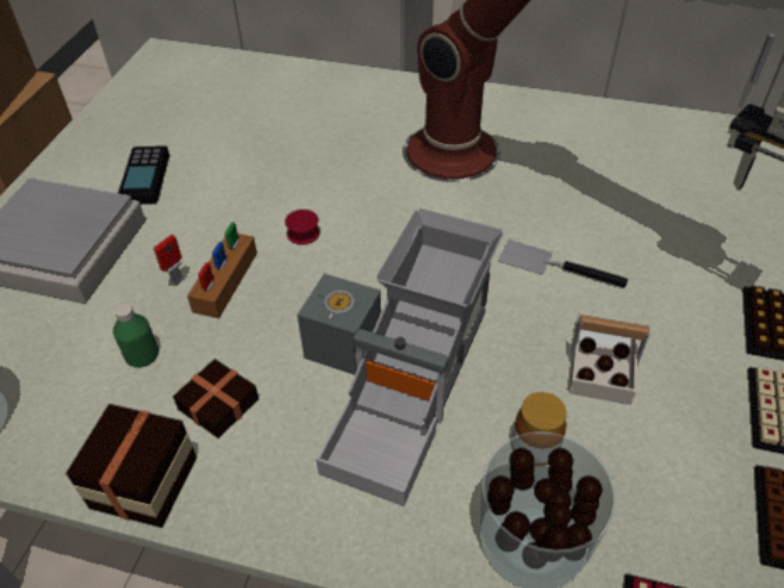

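View pics/top0.png

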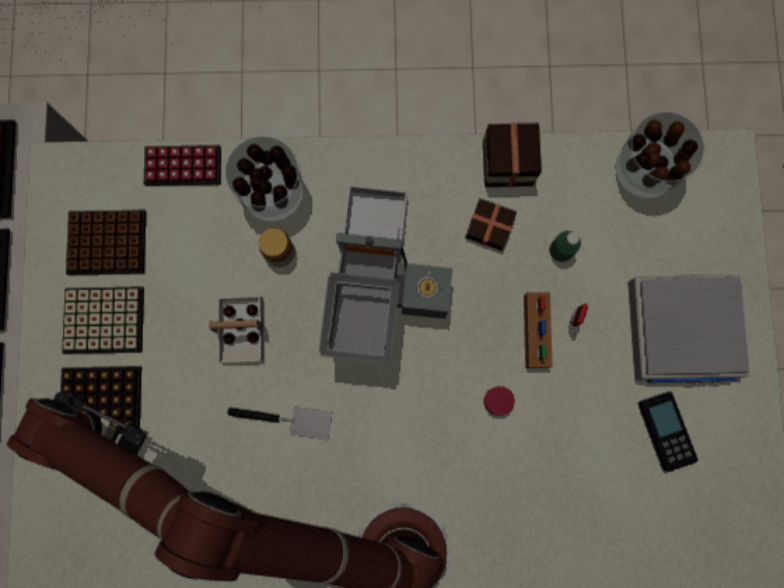

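The scene view shows the dispenser in the middle, with the hopper at (440,260), gate at (400,378), pan at (380,450) and lock at (340,302). The tray is at (605,365) and the stand at (223,275). Its back wall is nearest the scene camera, so the lip seems to face the robot.

There are two red key-like things. One is in the stand's end slot, scene (205,275), top (542,303). The other is larger, on its own foot at scene (168,252), top (580,315). The one in the stand fits: it is smaller and sits in a slot.

```bash
cat > m.py <<'E'
from h import *
def load(n):
    z=np.load(n+'.npz'); p=dict(vfov=z['p'][0],cx=z['p'][1],cy=z['p'][2],world_from_camera=z['T']); return z['im'],world(p,z['im'],z['d'])
E
python3 - <<'E'
from m import *
for n in ['top','scene']:
    im,P=load(n); hsv=cv2.cvtColor(im,cv2.COLOR_RGB2HSV); h,s,v=[hsv[...,i].astype(int) for i in range(3)]
    x,y,z=P[...,0],P[...,1],P[...,2]
    print(n,'table z',np.median(z[(abs(x-.4)<.05)&(abs(y)<.1)]), 'std',np.std(z[(abs(x-.35)<.03)&(abs(y-0.05)<.05)]))
    def rep(name,m,box=True):
        if m.sum()<4: print(name,m.sum());return
        Q=P[m]; c=np.median(Q,0); r=cv2.minAreaRect((Q[:,:2]*1000).astype(np.float32))
        print(name,m.sum(),'med',c.round(4),'zmax',np.percentile(Q[:,2],98).round(3),'rect',np.round(r[0],1),np.round(r[1],1),round(r[2],1),'px',np.argwhere(m).mean(0)[::-1].round(0)*1.4)
    ok=(z>0.005)&(z<.3)&(x>.2)
    near=lambda a,b,R:(np.hypot(x-a,y-b)<R)
    red=ok&((h<6)|(h>174))&(s>170)&(v>90)
    nl,lab,st,ct=cv2.connectedComponentsWithStats(red.astype(np.uint8))
    for i in range(1,nl):
        if st[i,4]>8: rep('red',lab==i)
    for nm,lo,hi in [('orange',6,14),('green',45,85),('blue',100,125)]:
        mm=ok&(h>=lo)&(h<=hi)&(s>130)&(v>60)
        nl,lab,st,ct=cv2.connectedComponentsWithStats(mm.astype(np.uint8))
        for i in range(1,nl):
            if st[i,4]>15: rep(nm,lab==i)
E
```

```text
top table z 0.001286853475298666 std 0.004258622108660629
red 20 med [ 0.5551 -0.332   0.0918] zmax 0.098 rect [ 553.4 -331.4] [ 7.5 26.3] 89.2 px [541.8 302.4]
red 35 med [ 0.5231 -0.4169  0.1103] zmax 0.116 rect [ 524.2 -417.1] [ 9.6 36.9] 69.9 px [582.4 313.6]
orange 162 med [ 0.9151 -0.2828  0.1079] zmax 0.115 rect [ 918.2 -282.8] [ 15.5 120.9] 89.9 px [513.8 148.4]
orange 197 med [ 0.7573 -0.2314  0.0421] zmax 0.05 rect [ 757.4 -231. ] [70.4 69.4] 24.4 px [491.4 222.6]
orange 604 med [ 0.4951 -0.3231  0.0466] zmax 0.056 rect [ 497.6 -330.9] [ 54.  168.8] 88.6 px [537.6 330.4]
green 19 med [ 0.4448 -0.3293  0.0938] zmax 0.097 rect [ 443.2 -329.2] [28.1  6.2] 4.4 px [543.2 350. ]
blue 20 med [ 0.4973 -0.3301  0.0931] zmax 0.102 rect [ 498.2 -329.6] [26.2  6.9] 1.1 px [543.2 326.2]
blue 59 med [ 0.3738 -0.6306  0.0414] zmax 0.049 rect [ 373.8 -633.5] [  5.5 101.2] 0.7 px [672.  379.4]
blue 55 med [ 0.3735 -0.7342  0.0423] zmax 0.05 rect [ 374.  -734.2] [89.   4.3] 88.5 px [715.4 379.4]
scene table z 0.14034442321249718 std nan
red 10 med [ 0.3166 -0.2397  0.0399] zmax 0.043 rect [ 
[... 641 characters left out ...]
] [76.4 75.9] 22.1 px [214.2 393.4]
orange 551 med [ 0.9411 -0.2807  0.1077] zmax 0.111 rect [ 921.2 -280.5] [ 18.6 121.1] 89.7 px [121.8 459.2]
orange 52 med [0.7296 0.2536 0.0772] zmax 0.146 rect [747.  258.1] [78.7 16.2] 8.1 px [520.8 425.6]
orange 22 med [0.7198 0.3132 0.0766] zmax 0.15 rect [740.8 309.1] [ 6.8 71.6] 81.0 px [561.4 429.8]
orange 38 med [0.7813 0.2845 0.138 ] zmax 0.146 rect [781.7 282.8] [ 3.9 31.9] 8.6 px [543.2 438.2]
green 41 med [ 0.4594 -0.327   0.0872] zmax 0.095 rect [ 448.8 -326.3] [ 9.6 31.5] 80.4 px [229.6 233.8]
blue 70 med [ 0.5121 -0.327   0.0853] zmax 0.095 rect [ 505.6 -327.4] [ 7.7 30.6] 88.2 px [217.  254.8]
  ret = _var(a, axis=axis, dtype=dtype, out=out, ddof=ddof,
  arrmean = um.true_divide(arrmean, div, out=arrmean,
  ret = ret.dtype.type(ret / rcount)
```

```bash
python3 - <<'E'
from m import *
im,P=load('top');z=P[...,2]
zz=np.clip(z/0.2,0,1)*255
a=cv2.applyColorMap(zz.astype(np.uint8),cv2.COLORMAP_JET)
crop=lambda A:A[120:290,130:440]
o=np.vstack([cv2.resize(crop(B),(540,296),interpolation=cv2.INTER_CUBIC) for B in (im[...,::-1],a)])
cv2.imwrite('pics/top_crop.png',o)
E
```

```text
(no output)
```

View pics/top_crop.png

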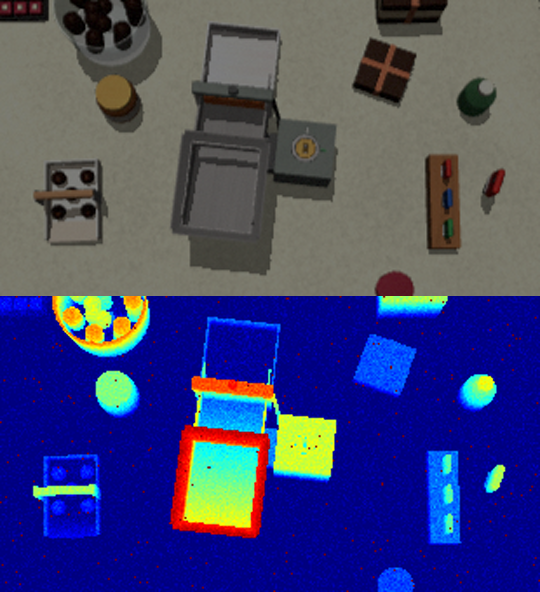

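The crop shows the tray, with its handle at (65,194) in the upper half, and its open, low end at the bottom towards the robot at (75,240). The hopper rim, gate head and console top are clear in the height map.

```bash
python3 - <<'E'
from m import *
for n in ['top','scene']:
    im,P=load(n); x,y,z=P[...,0],P[...,1],P[...,2]
    hsv=cv2.cvtColor(im,cv2.COLOR_RGB2HSV).astype(int)
    def rep(name,m):
        m=cv2.morphologyEx(m.astype(np.uint8),cv2.MORPH_OPEN,np.ones((2,2))).astype(bool)
        Q=P[m]; r=cv2.minAreaRect((Q[:,:2]*1000).astype(np.float32)); print(n,name,m.sum(),'z',Q[:,2].mean().round(4),'mean',Q[:,:2].mean(0).round(4),'rect',np.round(r[0],1),np.round(r[1],1),round(r[2],1))
    B=lambda a,b,c,d,e,f:(x>a)&(x<b)&(y>c)&(y<d)&(z>e)&(z<f)
    rep('hopper rim',B(.3,.66,-.05,.2,.178,.2))
    rep('gatehead',B(.66,.74,-.05,.2,.155,.18))
    rep('console',B(.5,.7,-.17,-.03,.107,.122))
    rep('brass',B(.5,.7,-.15,-.05,.107,.13)&(hsv[...,1]>120)&(hsv[...,0]<35)&(hsv[...,0]>12))
    rep('tray rim',B(.35,.65,.2,.45,.03,.046))
    rep('tray all',B(.35,.65,.2,.45,.012,.06))
    rep('handle',B(.35,.65,.2,.45,.095,.118))
    rep('jar',B(.6,.85,.2,.4,.09,.11))
    rep('pan',B(.72,.9,-.05,.2,.035,.055))
    for nm,lo,hi,xr in [('red',174,180,.555),('red2',0,6,.555)]:
        pass
E
```

```text
top hopper rim 700 z 0.1607 mean [0.5203 0.0806] rect [461.1  90.3] [173.1 334. ] 85.1
top gatehead 275 z 0.1647 mean [0.6862 0.0586] rect [509.4  71.3] [143.1 433.6] 85.1
top console 789 z 0.1197 mean [ 0.5863 -0.079 ] rect [470.4 -61.8] [104.8 385.7] 81.6
top brass 78 z 0.156 mean [ 0.5806 -0.0703] rect [446.2 -37.8] [ 33.4 335.4] 76.2
top tray rim 158 z 0.0392 mean [0.5218 0.3741] rect [455.9 210.2] [479.6 175.8] 68.8
top tray all 672 z 0.0295 mean [0.5102 0.367 ] rect [455.9 210.2] [479.6 175.8] 68.8
top handle 175 z 0.0929 mean [0.5169 0.3665] rect [516.8 367.3] [ 15.4 108. ] 2.0
top jar 375 z 0.106 mean [0.7151 0.2766] rect [558.  188.7] [627. 126.] 20.8
top pan 122 z 0.0318 mean [0.8336 0.0422] rect [801.7  39.9] [146.6 100. ] 87.9
scene hopper rim 1115 z 0.178 mean [0.4941 0.0796] rect [801.9  86.1] [1130.2  219.2] 4.1
scene gatehead 659 z 0.1627 mean [0.6972 0.0645] rect [987.2 107.2] [771.6 141.3] 8.8
scene console 1391 z 0.12 mean [ 0.6032 -0.0707] rect [954.9  42.3] [886.  117.6] 18.1
scene brass 125 z 0.1244 mean [ 0.6011 -0.0632] rect [971.5  75.1] [836.   32.2] 20.4
scene tray rim 455 z 0.0381 mean [0.5613 0.3755] rect [885.6 339.2] [118.6 959.1] 84.7
scene tray all 1255 z 0.0306 mean [0.5565 0.3737] rect [885.6 339.4] [119.1 959.1] 84.7
scene handle 398 z 0.1101 mean [0.5304 0.3717] rect [875.2 290.8] [108.2 965.1] 77.1
scene jar 1103 z 0.1043 mean [0.7473 0.2879] rect [983.7 303.5] [744.4 153.4] 1.4
scene pan 643 z 0.0417 mean [0.808  0.0507] rect [1040.8   94.1] [672.4 172.5] 9.7
```

```bash
cat >> m.py <<'E'
def loadp(n):
    z=np.load(n+'.npz'); return dict(vfov=z['p'][0],cx=z['p'][1],cy=z['p'][2],world_from_camera=z['T']),z['im'],z['d']
def cast(p,uv,h,H=420):
    uv=np.atleast_2d(uv).astype(float); f=H/2/np.tan(np.radians(p['vfov'])/2); T=np.array(p['world_from_camera'])
    r=np.stack([(uv[:,0]-p['cx'])/f,-(uv[:,1]-p['cy'])/f,-np.ones(len(uv))],1)@T[:3,:3].T
    return T[:3,3]+r*((h-T[2,3])/r[:,2])[:,None]
def comp(m):
    nl,lab,st,ct=cv2.connectedComponentsWithStats(m.astype(np.uint8)); i=1+np.argmax(st[1:,4]); return lab==i
def rect(p,m,h):
    Q=cast(p,np.argwhere(m)[:,::-1],h); r=cv2.minAreaRect((Q[:,:2]*1000).astype(np.float32)); return Q.mean(0)[:2].round(4),np.round(r[0],1),np.round(r[1],1),round(r[2],1)
E
python3 - <<'E'
from m import *
for n in ['top','scene']:
    p,im,d=loadp(n); d=cv2.medianBlur(d,3); P=world(p,im,d); x,y,z=P[...,0],P[...,1],P[...,2]
    hsv=cv2.cvtColor(im,cv2.COLOR_RGB2HSV).astype(int);h,s,v=[hsv[...,i] for i in range(3)]
    B=lambda a,b,c,e,f,g:(x>a)&(x<b)&(y>c)&(y<e)&(z>f)&(z<g)
    t=B(.35,.85,-.3,.4,-.02,.02); A=np.c_[x[t],y[t],np.ones(t.sum())]; print(n,'table plane',np.linalg.lstsq(A,z[t],rcond=None)[0].round(4))
    for nm,m,hh in [('rim',B(.35,.68,-.05,.2,.178,.205),.187),('gatehead',B(.64,.76,-.05,.2,.155,.18),.168),('console',B(.45,.7,-.17,-.02,.108,.126),.115),
      ('brass',B(.5,.7,-.15,-.02,.1,.13)&(s>120)&(h<35)&(h>12),.117),('trayrim',B(.4,.66,.25,.45,.03,.047),.038),('handle',B(.35,.65,.2,.45,.098,.125),.107),
      ('gift',B(.6,.9,-.35,-.15,.033,.06),.04),('jar',B(.6,.85,.2,.4,.09,.12),.1),
      ('red',B(.4,.65,-.37,-.28,.06,.11)&((h<6)|(h>174))&(s>170)&(v>60),.085),('blue',B(.4,.65,-.37,-.28,.06,.11)&(h>100)&(h<125)&(s>130),.085),('green',B(.4,.65,-.37,-.28,.06,.11)&(h>45)&(h<90)&(s>130),.085),
      ('stand',B(.35,.65,-.4,-.27,.03,.058),.046)]:
        m=comp(m); print(nm,m.sum(),'zmed',np.median(z[m]).round(4),*rect(p,m,hh))
E
```

```text
top table plane [0.0018 0.0008 0.0001]
rim 781 zmed 0.1844 [0.5196 0.083 ] [516.4  82.2] [154. 182.] 82.4
gatehead 312 zmed 0.1599 [0.6879 0.0599] [688.1  58.8] [142.9  22.6] 82.3
console 1003 zmed 0.1158 [ 0.5917 -0.071 ] [590.9 -69.2] [103.9 101.8] 82.3
brass 89 zmed 0.1174 [ 0.5904 -0.07  ] [589.9 -69.9] [31.4 32. ] 88.4
trayrim 48 zmed 0.0351 [0.4824 0.4162] [479.9 419.1] [12.7 71.9] 88.1
handle 165 zmed 0.1058 [0.5184 0.3676] [518.4 367.6] [ 15.9 106.4] 0.6
gift 799 zmed 0.0408 [ 0.758  -0.2309] [ 758.5 -231. ] [95.7 98.3] 69.6
jar 334 zmed 0.0996 [0.7064 0.2795] [706.5 278.3] [64.3 62.4] 88.8
red 27 zmed 0.0906 [ 0.5544 -0.3327] [ 554.4 -332.7] [ 6.4 26.1] 87.0
blue 39 zmed 0.0887 [ 0.4972 -0.3285] [ 498.  -329.7] [12.7 29.2] 87.0
green 34 zmed 0.091 [ 0.4427 -0.3286] [ 442.1 -328.4] [ 9.5 32. ] 87.0
stand 766 zmed 0.0466 [ 0.4976 -0.3279] [ 498.8 -329. ] [ 57.9 170.8] 89.0
scene table plane [0.0031 0.0013 0.0003]
rim 1161 zmed 0.186 [0.4997 0.0775] [515.3  81.6] [154.6 185.3] 82.5
gatehead 674 zmed 0.1607 [0.6995 0.0626] [696.2  62.2] [144.3  32.5] 82.8
console 1545 zmed 0.1164 [ 0.5967 -0.0706] [595.1 -68.4] [108.2 106.9] 82.2
brass 129 zmed 0.1177 [ 0.5923 -0.0685] [592.6 -68.3] [30.7 32.4] 14.3
trayrim 359 zmed 0.037 [0.5673 0.3754] [544.4 371.2] [114.3 109.6] 4.0
handle 362 zmed 0.1068 [0.5239 0.3694] [524.9 368.3] [ 23.5 107.5] 1.7
gift 1596 zmed 0.0414 [ 0.7633 -0.229 ] [ 761.5 -230.1] [101.6  98.8] 69.7
jar 766 zmed 0.1009 [0.7113 0.2805] [710.3 280. ] [67.9 67.1] 9.7
red 95 zmed 0.0778 [ 0.5668 -0.3245] [ 565.1 -324.2] [57.3 21. ] 32.6
blue 88 zmed 0.0797 [ 0.5108 -0.3236] [ 509.7 -324.3] [55.8 19.1] 33.0
green 77 zmed 0.0769 [ 0.4574 -0.3218] [ 453.9 -321.7] [56.9 17.9] 23.4
stand 989 zmed 0.0471 [ 0.5176 -0.3212] [ 505.2 -326.6] [ 64.2 192. ] 88.9
```

Both views agree. The hopper centre is at (0.516, 0.082) with yaw −7.6°, and the lock is at (0.591, −0.069). The tray handle is at (0.519, 0.368) with the lip towards −x, and the red key is at (0.556, −0.330). I'll approach the tray.

```bash
python3 -m handwheel '[[1,-1,0,0,0,-1,1],[1,-1,0,0,0,-1,1],[1,-1,0,0,0,-1,1],[1,-1,0,0,0,-1,1],[1,-1,0,0,0,-1,1],[1,-1,0,0,0,-1,1],[1,-1,0,0,0,-1,1],[1,-1,0,0,0,-1,1],[1,-1,0,0,0,-1,1],[1,-1,0,0,0,-1,1]]'; python3 -m handwheel '[[1,-0.6,0,0,0,-1,1],[0.4,0,0,0,0,-1,1],[0,0,0,0,0,-0.4,1],[0,0,0,0,0,0,1]]'
python3 - <<'E'
from h import *
o=observe();print(o['t'],o['joint_pos'].round(3),o['tool_pos'].round(4),o['ee_rot'].round(3))
p,im,d=cam('wrist'); print(p)
np.savez('wrist',im=im,d=d,T=p['world_from_camera'],p=[p['vfov'],p['cx'],p['cy']])
cv2.imwrite('pics/w1.png',im[...,::-1])
E
```

```text
t: 1.35
tool_pos: [0.4932, 0.3794, 0.2186]
ee_rot: [[-0.225, 0.974, -0.0], [0.974, 0.225, 0.0], [0.0, 0.0, -1.0]]
contact_force: [-0.9, -0.6, 1.4]
gripper_width: 0.998
gripper_force: 0.0
t: 1.85
tool_pos: [0.5195, 0.3689, 0.2185]
ee_rot: [[-0.023, 1.0, -0.001], [1.0, 0.023, 0.0], [0.0, -0.001, -1.0]]
contact_force: [-0.1, -0.5, 0.6]
gripper_width: 1.004
gripper_force: 0.0
1.85 [-0.816  0.607  0.285  1.47  -0.183  1.091 -0.471] [0.5195 0.3689 0.2185] [[-0.023  1.    -0.001]
 [ 1.     0.023  0.   ]
 [ 0.    -0.001 -1.   ]]
{'vfov': 65.70646984690485, 'cx': 278.5296813922686, 'cy': 211.73445661266263, 'world_from_camera': array([[ 0.99974236, -0.02218568, -0.00479672,  0.51887199],
       [ 0.02267385,  0.96630373,  0.25640398,  0.4405659 ],
       [-0.00105341, -0.25644668,  0.9665578 ,  0.38456591],
       [ 0.        ,  0.        ,  0.        ,  1.        ]])}
```

View pics/w1.png

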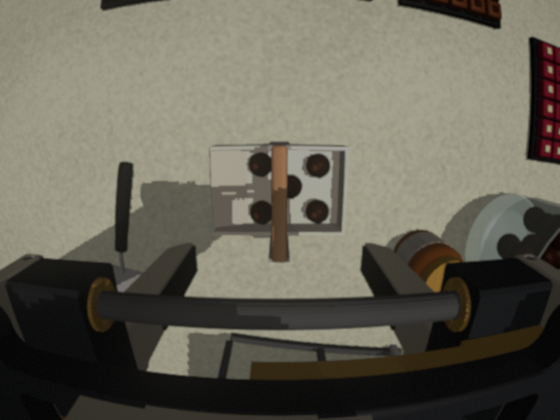

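The wrist view shows the handle at col 280 (rows 143–260) and the sloped lip end on the left (−x, col 215). The truffles are well clear of the fingers.

```bash
cat >> m.py <<'E'
def castw(p,uv,h,H=420):
    uv=np.atleast_2d(uv).astype(float); f=H/2/np.tan(np.radians(p['vfov'])/2); T=np.array(p['world_from_camera'])
    a=uv-[p['cx'],p['cy']]; r=np.hypot(*a.T); th=r/f
    k=np.where(r>1e-6,np.sin(th)/np.maximum(r,1e-6),1/f)
    q=np.stack([a[:,0]*k,-a[:,1]*k,-np.cos(th)],1)@T[:3,:3].T
    return T[:3,3]+q*((h-T[2,3])/q[:,2])[:,None]
E
python3 - <<'E'
from m import *
p,im,d=loadp('wrist')
hsv=cv2.cvtColor(im,cv2.COLOR_RGB2HSV).astype(int);h,s,v=[hsv[...,i] for i in range(3)]
m=(h<20)&(s>100)&(v>70); m[:130]=0;m[275:]=0;m[:,:262]=0;m[:,300:]=0; m=comp(m)
Q=castw(p,np.argwhere(m)[:,::-1],.107)[:,:2]*1000
print(m.sum(),cv2.minAreaRect(Q.astype(np.float32)),Q.mean(0))
r=np.argwhere(m); print(r.min(0),r.max(0))
# tray side wall outer top corners approx
print(castw(p,[[211,147],[346,146],[341,230],[214,232]],[.038]*4 if 0 else .038).round(4))
E
```

```text
1599 ((520.8529663085938, 373.1155700683594), (13.041349411010742, 104.89163208007812), 1.03378427028656) [520.41558831 375.16721473]
[145 272] [260 287]
[[0.4463 0.419  0.038 ]
 [0.5914 0.4234 0.038 ]
 [0.5919 0.3288 0.038 ]
 [0.4477 0.3231 0.038 ]]
```

```bash
python3 -m handwheel '[[0,0.1,-1,0,0,0,1],[0,0,-1,0,0,0,1],[0,0,-1,0,0,0,1],[0,0,-1,0,0,0,1],[0,0,-1,0,0,0,1],[0,0,-1,0,0,0,1],[0,0,-1,0,0,0,1],[0,0,-0.1,0,0,0,1],[0,0,0,0,0,0,0]]'; python3 -m handwheel '[[0,0,0,0,0,0,0],[0,0,0,0,0,0,0],[0,0,0,0,0,0,0],[0,0,0,0,0,0,0],[0,0,0,0,0,0,0],[0,0,0.3,0,0,0,0],[0,0,0.4,0,0,0,0],[0,0,0.4,0,0,0,0]]'
```

```text
t: 3.02
tool_pos: [0.52, 0.3712, 0.0772]
ee_rot: [[-0.024, 1.0, 0.001], [1.0, 0.024, 0.001], [0.001, 0.001, -1.0]]
contact_force: [0.1, 0.6, 0.3]
gripper_width: 0.935
gripper_force: 0.0
t: 4.03
tool_pos: [0.5196, 0.3706, 0.099]
ee_rot: [[-0.023, 1.0, -0.001], [1.0, 0.023, -0.0], [-0.0, -0.001, -1.0]]
contact_force: [0.1, -0.1, -3.0]
gripper_width: 0.148
gripper_force: 30.0
```

```bash
python3 -m handwheel '[[0,0,0.6,0,0,0,0],[0,0,0.9,0,0,0.3,0],[0,0,1,0,0,0.6,0],[0,0,1,0,0,1,0],[0,0,1,0,0,1,0],[0,0,1,0,0,1,0],[0,0,1,0,0,1,0],[0,0,1,0,0,1,0],[0,0,0.8,0,0,1,0],[0,-0.3,0.5,0,0,1,0]]'; python3 -m handwheel '[[0,-0.6,0.3,0,0,1,0],[0,-0.9,0,0,0,1,0],[0,-1,0,0,0,1,0],[0,-1,0,0,0,1,0],[0,-1,0,0,0,1,0],[0,-1,0,0,0,1,0],[0,-1,0,0,0,1,0],[-0.1,-1,0,0,0,0.9,0],[0,-0.9,0,0,0,0.5,0],[0,-0.6,0,0,0,0,0]]'; python3 -m handwheel '[[0,-0.3,0,0,0,0,0],[0,-0.15,0,0,0,0,0],[0,0,0,0,0,0,0]]'
python3 - <<'E'
from h import *
o=observe();print(o['t'],o['joint_pos'].round(3),o['tool_pos'].round(4),o['ee_rot'].round(3),o['contact_force'].round(1))
for n in ['scene','top']:
    p,im,d=cam(n); np.savez(n+'2',im=im,d=d,T=p['world_from_camera'],p=[p['vfov'],p['cx'],p['cy']])
    globals()[n]=im[...,::-1]
a=cv2.resize(scene[100:340,180:520],(560,396)); b=cv2.resize(top[130:300,180:320],(240,291))
o=np.zeros((396,800,3),np.uint8);o[:,:560]=a;o[:291,560:]=b
cv2.imwrite('pics/s2.png',o)
E
```

```text
t: 5.28
tool_pos: [0.5199, 0.3651, 0.2766]
ee_rot: [[-0.657, 0.754, 0.002], [0.754, 0.657, 0.001], [-0.0, 0.002, -1.0]]
contact_force: [-0.4, 0.7, -3.7]
gripper_width: 0.148
gripper_force: 30.0
t: 6.52
tool_pos: [0.5175, 0.1924, 0.285]
ee_rot: [[-0.993, 0.122, 0.004], [0.122, 0.992, 0.016], [-0.002, 0.016, -1.0]]
contact_force: [-5.2, 12.2, 10.4]
gripper_width: 0.153
gripper_force: 31.1
t: 6.9
tool_pos: [0.5175, 0.1865, 0.2872]
ee_rot: [[-0.993, 0.118, 0.007], [0.118, 0.993, 0.019], [-0.005, 0.02, -1.0]]
contact_force: [-4.8, 11.4, 13.2]
gripper_width: 0.154
gripper_force: 31.6
6.9 [-0.33   0.391 -0.069  1.621  0.013  1.117  1.053] [0.5175 0.1865 0.2872] [[-0.993  0.118  0.007]
 [ 0.118  0.993  0.019]
 [-0.005  0.02  -1.   ]] [-4.8 11.4 13.2]
```

View pics/s2.png

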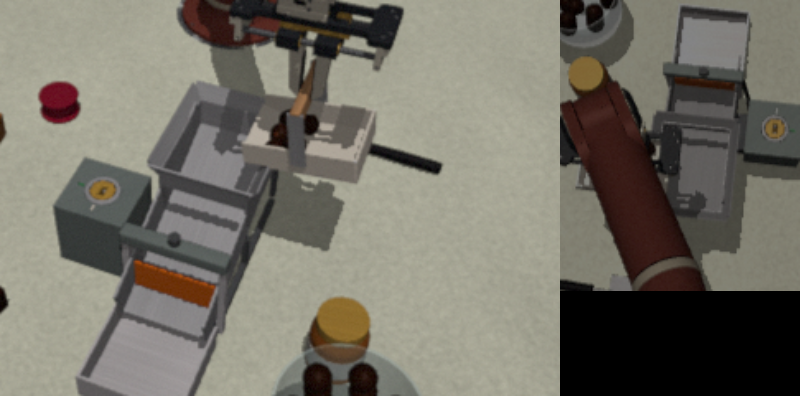

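The tray is touching something: about 12 N along y and 10 N up. In the picture the lip end, at (250,145), seems low at the hopper rim. I'll measure the tray before moving.

```bash
python3 - <<'E'
from m import *
p,im,d=loadp('scene2'); d=cv2.medianBlur(d,3); P=world(p,im,d)
# crop->full px : scale 340/560=.607
f=lambda u,v:(180+u*.607,100+v*.607)
for nm,(u,v) in dict(lipTopNear=(247,141),wallTopmid=(330,157),backTopNear=(357,162),lipbot=(247,158),backbot=(357,178),backfar=(374,112),handle_near=(297,108),hand_far=(310,66),rimcorner=(268,190),rim_n=(270,165),rim2=(200,90)).items():
    a,b=map(int,np.round(f(u,v))); w=P[b-1:b+2,a-1:a+2].reshape(-1,3); print(nm,(a,b),P[b,a].round(3),w[:,2].min().round(3),w[:,2].max().round(3))
hsv=cv2.cvtColor(im,cv2.COLOR_RGB2HSV).astype(int);h,s,v=[hsv[...,i] for i in range(3)]
x,y,z=P[...,0],P[...,1],P[...,2]
m=(x>.44)&(x<.6)&(y>.08)&(y<.32)&(z>.2)&(h<20)&(s>90)&(v>80)
print('wood',m.sum(),P[m].min(0),P[m].max(0),np.median(P[m],0))
# near outer side wall (facing camera): face points
m=(x>.54)&(x<.62)&(y>.06)&(y<.33)&(z>.19)&(s<60)
Q=P[m]; 
for a in np.arange(.08,.3,.02):
    k=(Q[:,1]>a)&(Q[:,1]<a+.02)
    if k.sum()>3: print(round(a,2),k.sum(),Q[k,2].min().round(3),Q[k,2].max().round(3),Q[k,0].max().round(3))
E
```

```text
lipTopNear (330, 186) [0.555 0.122 0.221] 0.204 0.222
wallTopmid (380, 195) [0.572 0.229 0.238] 0.234 0.238
backTopNear (397, 198) [0.57  0.263 0.236] 0.224 0.24
lipbot (330, 196) [0.557 0.124 0.193] 0.19 0.198
backbot (397, 208) [0.569 0.267 0.206] 0.001 0.215
backfar (407, 168) [0.482 0.273 0.241] 0.002 0.245
handle_near (360, 166) [0.565 0.18  0.3  ] 0.3 0.301
hand_far (368, 140) [0.479 0.183 0.298] 0.001 0.302
rimcorner (343, 215) [0.457 0.147 0.03 ] 0.002 0.039
rim_n (344, 200) [0.564 0.156 0.196] 0.19 0.199
rim2 (301, 155) [0.429 0.03  0.179] 0.179 0.182
wood 260 [0.49339998 0.14441904 0.28115795] [0.57185735 0.22437221 0.63509742] [0.54748216 0.18361416 0.3017505 ]
0.08 70 0.19 0.412 0.607
0.1 67 0.19 0.414 0.609
0.12 141 0.19 0.626 0.613
0.14 475 0.19 0.633 0.613
0.16 478 0.19 0.568 0.572
0.18 591 0.193 0.57 0.574
0.2 295 0.195 0.5 0.572
0.22 249 0.196 0.417 0.575
0.24 318 0.203 0.418 0.577
0.26 238 0.205 0.419 0.577
```

The tray isn't slipping. The fingers closed late, during the lift, so the handle is held only by the fingertips. The tray has pitched about 7° and its floor is resting on the rim. I'll lift off, set it down on free counter and regrasp it deeper.

```bash
python3 -m handwheel '[[0,0.2,0.4,0,0,0,0],[0,0.3,0.6,0,0,0,0],[0,0.5,0.5,0,0,0,0],[0,0.7,0,0,0,0,0],[0,0.9,0,0,0,0,0],[0,1,0,0,0,0,0],[0,1,0,0,0,0,0],[0,1,0,0,0,0,0],[0,1,-0.3,0,0,0,0],[0,1,-0.7,0,0,0,0]]';python3 -m handwheel '[[0,0.8,-1,0,0,0,0],[0,0.5,-1,0,0,0,0],[0,0.3,-1,0,0,0,0],[0,0,-1,0,0,0,0],[0,0,-1,0,0,0,0],[0,0,-1,0,0,0,0],[0,0,-1,0,0,0,0],[0,0,-0.8,0,0,0,0],[0,0,0,0,0,0,0]]'
```

```text
t: 8.25
tool_pos: [0.5182, 0.3293, 0.2904]
ee_rot: [[-0.992, 0.125, 0.001], [0.125, 0.992, 0.001], [-0.001, 0.001, -1.0]]
contact_force: [0.7, -0.7, -3.1]
gripper_width: 0.146
gripper_force: 29.8
t: 9.38
tool_pos: [0.5168, 0.3589, 0.1324]
ee_rot: [[-0.992, 0.125, -0.004], [0.125, 0.992, -0.003], [0.003, -0.003, -1.0]]
contact_force: [-0.2, -0.2, -2.9]
gripper_width: 0.149
gripper_force: 29.8
```

```bash
python3 -m handwheel '[[0,0,-0.7,0,0,0,0],[0,0,-0.5,0,0,0,0],[0,0,-0.2,0,0,0,0],[0,0,-0.15,0,0,0,0],[0,0,0,0,0,0,0]]'
```

```text
t: 10.0
tool_pos: [0.5179, 0.3598, 0.1037]
ee_rot: [[-0.992, 0.125, 0.0], [0.125, 0.992, 0.0], [-0.0, 0.0, -1.0]]
contact_force: [-0.0, -0.7, -2.8]
gripper_width: 0.147
gripper_force: 29.8
```

```bash
python3 -m handwheel '[[0,0,-0.15,0,0,0,0],[0,0,-0.15,0,0,0,0],[0,0,-0.1,0,0,0,0],[0,0,0,0,0,0,0]]'
```

```text
t: 10.5
tool_pos: [0.5178, 0.3607, 0.0963]
ee_rot: [[-0.992, 0.124, 0.001], [0.124, 0.992, 0.001], [-0.0, 0.001, -1.0]]
contact_force: [-1.0, 0.8, 1.6]
gripper_width: 0.149
gripper_force: 29.8
```

```bash
python3 -m handwheel '[[0,0,-0.1,0,0,0,0],[0,0,0,0,0,0,0.3],[0,0,0,0,0,0,0.3],[0,0,0,0,0,0,0.3],[0,0,-0.3,0,0,0,0.4],[0,0,-0.4,0,0,0,0.4],[0,0,-0.2,0,0,0,0.4]]'
python3 - <<'E'
from m import *
o=observe();print(o['t'],o['tool_pos'].round(4),o['gripper_width'],o['contact_force'].round(1))
p,im,d=cam('scene'); d=cv2.medianBlur(d,3); P=world(p,im,d)
hsv=cv2.cvtColor(im,cv2.COLOR_RGB2HSV).astype(int);h,s,v=[hsv[...,i] for i in range(3)]
x,y,z=P[...,0],P[...,1],P[...,2]
m=(x>.44)&(x<.6)&(y>.26)&(y<.46)&(z>.09)&(z<.12)&(h<20)&(s>90)&(v>80)
print('wood',m.sum(),np.median(P[m],0),*rect(p,m,.107))
cv2.imwrite('pics/s3.png',cv2.resize(im[100:310,300:500][...,::-1],(500,525)))
E
```

```text
t: 11.38
tool_pos: [0.5175, 0.3593, 0.0745]
ee_rot: [[-0.992, 0.125, -0.001], [0.125, 0.992, -0.001], [0.001, -0.001, -1.0]]
contact_force: [0.0, 0.3, -0.6]
gripper_width: 0.401
gripper_force: 0.0
11.375 [0.5175 0.3593 0.0745] 0.4007299899932206 [ 0.   0.3 -0.6]
wood 140 [0.53911616 0.36013083 0.10729479] [0.5354 0.3602] [519.1 361.5] [ 13.  109.3] 82.7
```

View pics/s3.png

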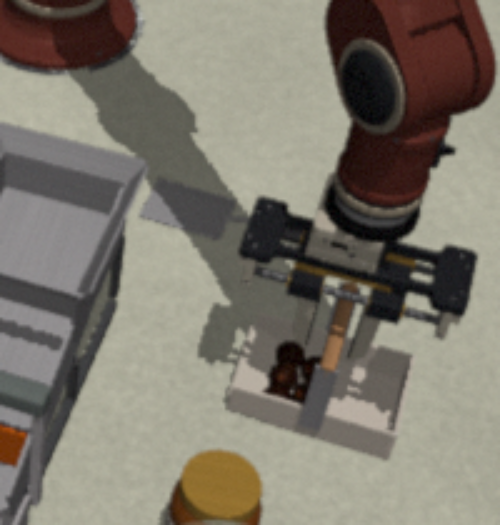

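The tray stands flat with the truffles in it, at (290,370). Now the deeper regrasp.

```bash
python3 -m handwheel '[[0,0.05,0,0,0,0,0],[0,0,0,0,0,0,0],[0,0,0,0,0,0,0],[0,0,0,0,0,0,0],[0,0,0,0,0,0,0],[0,0,0,0,0,0,0]]'; python3 -m handwheel '[[0,0,0.3,0,0,0,0],[0,0,0.7,0,0,0,0],[0,0,1,0,0,0,0],[0,0,1,0,0,0,0],[0,0,1,0,0,0,0],[0,0,1,0,0,0,0],[0,0,1,0,0,0,0],[0,0,1,0,0,0,0],[0,0,1,0,0,0,0],[0,-0.3,1,0,0,0,0]]'; python3 -m handwheel '[[0,-0.6,1,0,0,0,0],[0,-0.9,0.7,0,0,0,0],[0,-1,0.3,0,0,0,0],[0,-1,0,0,0,0,0],[0,-1,0,0,0,0,0],[0,-1,0,0,0,0,0],[0,-1,0,0,0,0,0],[0,-1,0,0,0,0,0],[0,-0.8,0,0,0,0,0],[0,-0.5,0,0,0,0,0]]'
```

```text
t: 12.18
tool_pos: [0.5179, 0.3613, 0.0758]
ee_rot: [[-0.992, 0.125, 0.0], [0.125, 0.992, 0.001], [-0.0, 0.001, -1.0]]
contact_force: [-0.3, 1.8, 0.5]
gripper_width: 0.15
gripper_force: 30.0
t: 13.42
tool_pos: [0.5174, 0.3546, 0.2568]
ee_rot: [[-0.992, 0.124, -0.0], [0.125, 0.992, -0.0], [0.0, -0.0, -1.0]]
contact_force: [0.2, -0.1, -2.4]
gripper_width: 0.147
gripper_force: 30.0
t: 14.68
tool_pos: [0.518, 0.1775, 0.2957]
ee_rot: [[-0.992, 0.126, 0.0], [0.126, 0.992, -0.0], [-0.0, -0.0, -1.0]]
contact_force: [0.5, -0.0, -3.4]
gripper_width: 0.145
gripper_force: 30.0
```

Now the first part of the tilt, to 30° with the lip over the mouth.

```bash
python3 -m handwheel '[[-0.03,-0.24,-0.07,0.74,-0.09,0,0],[-0.03,-0.24,-0.07,0.74,-0.09,0,0],[-0.03,-0.24,-0.07,0.74,-0.09,0,0],[-0.03,-0.24,-0.07,0.74,-0.09,0,0],[-0.03,-0.24,-0.07,0.74,-0.09,0,0],[-0.03,-0.24,-0.07,0.74,-0.09,0,0],[-0.03,-0.24,-0.07,0.74,-0.09,0,0],[-0.03,-0.24,-0.07,0.74,-0.09,0,0]]'
python3 - <<'E'
from m import *
o=observe();print(o['t'],o['joint_pos'].round(3),o['contact_force'].round(1))
p,im,d=cam('scene');d=cv2.medianBlur(d,3); P=world(p,im,d)
hsv=cv2.cvtColor(im,cv2.COLOR_RGB2HSV).astype(int);h,s,v=[hsv[...,i] for i in range(3)]
x,y,z=P[...,0],P[...,1],P[...,2]
m=(x>.44)&(x<.6)&(y>.06)&(y<.26)&(z>.26)&(z<.34)&(h<20)&(s>90)&(v>80)
print('wood',m.sum(),np.median(P[m],0))
cv2.imwrite('pics/s4.png',cv2.resize(im[80:290,230:470][...,::-1],(600,525)))
E
```

```text
t: 15.68
tool_pos: [0.5132, 0.1399, 0.2845]
ee_rot: [[-0.992, 0.107, 0.061], [0.124, 0.86, 0.494], [0.001, 0.498, -0.867]]
contact_force: [-1.3, 0.6, -3.1]
gripper_width: 0.144
gripper_force: 30.0
15.675 [ 0.16   0.357 -0.231  1.823 -0.543  0.947  1.71 ] [-1.3  0.6 -3.1]
wood 159 [0.54139198 0.12720789 0.31121197]
```

View pics/s4.png

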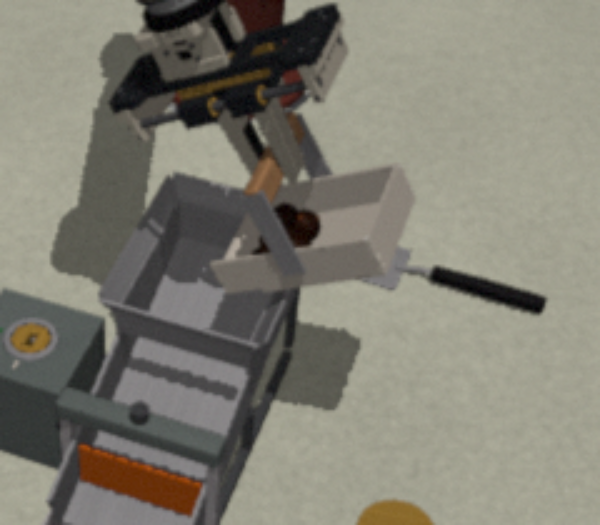

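Tilted 30°, with the lip inside the mouth at (235,265) and the truffles still held. I'll pour slowly.

```bash
python3 -m handwheel '[[-0.02,-0.17,-0.06,0.44,-0.05,0,0],[-0.02,-0.17,-0.06,0.44,-0.05,0,0],[-0.02,-0.17,-0.06,0.44,-0.05,0,0],[-0.02,-0.17,-0.06,0.44,-0.05,0,0],[-0.02,-0.17,-0.06,0.44,-0.05,0,0],[-0.02,-0.17,-0.06,0.44,-0.05,0,0],[-0.02,-0.17,-0.06,0.44,-0.05,0,0],[-0.02,-0.17,-0.06,0.44,-0.05,0,0],[-0.02,-0.17,-0.06,0.44,-0.05,0,0],[-0.02,-0.17,-0.06,0.44,-0.05,0,0]]';python3 -m handwheel '[[0,-0.05,0,0.3,-0.04,0,0],[0,-0.05,0,0.3,-0.04,0,0],[0,0,0,0,0,0,0],[0,0,0,0,0,0,0],[0,0,0,0,0,0,0],[0,0,0,0,0,0,0],[0,0,0,0,0,0,0],[0,0,0,0,0,0,0]]'
python3 - <<'E'
from m import *
o=observe();print(o['t'],o['joint_pos'].round(3),o['contact_force'].round(1))
p,im,d=cam('scene'); 
cv2.imwrite('pics/s5.png',cv2.resize(im[80:290,230:470][...,::-1],(600,525)))
E
```

```text
t: 16.98
tool_pos: [0.5099, 0.106, 0.2725]
ee_rot: [[-0.992, 0.078, 0.094], [0.122, 0.612, 0.781], [0.004, 0.787, -0.617]]
contact_force: [-0.2, 0.5, -2.5]
gripper_width: 0.145
gripper_force: 30.0
t: 17.98
tool_pos: [0.5091, 0.1044, 0.2725]
ee_rot: [[-0.992, 0.075, 0.097], [0.122, 0.569, 0.813], [0.006, 0.819, -0.574]]
contact_force: [-0.1, 0.3, -2.2]
gripper_width: 0.148
gripper_force: 30.0
17.975 [ 0.522  0.519 -0.37   1.935 -0.936  1.055  2.263] [-0.1  0.3 -2.2]
```

View pics/s5.png

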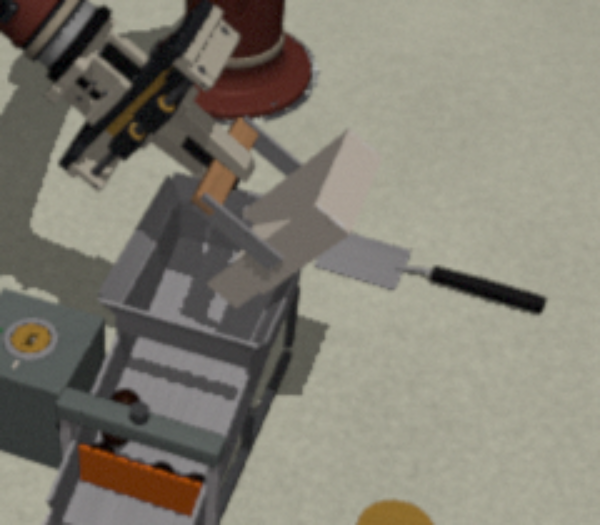

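All the truffles rolled down to the gate (dark at (120,410) and (165,470)). The load dropped by 0.9 N, which matches five truffles. Next I lift off, level the tray and take it back.

```bash
python3 -m handwheel '[[0,0.2,1,0,0,0,0],[0,0.5,1,-0.5,0.06,0,0],[0,0.8,0.5,-0.99,0.12,0,0],[0,1,0,-0.99,0.12,0,0],[0,1,0,-0.99,0.12,0,0],[0,1,0,-0.99,0.12,0,0],[0,1,0,-0.99,0.12,0,0],[0,1,0,-0.99,0.12,0,0],[0,1,0,-0.99,0.12,0,0],[0,1,0,-0.99,0.12,0,0]]';python3 -m handwheel '[[0,1,-0.2,-0.99,0.12,0,0],[0,1,-0.5,-0.99,0.12,0,0],[0,1,-1,-0.99,0.12,0,0],[0.1,1,-1,-0.5,0.06,0,0],[0.1,0.6,-1,0,0,0,0],[0.1,0,-1,0,0,0,0],[0.1,0,-1,0,0,0,0],[0,0,-1,0,0,0,0],[0,0,-1,0,0,0,0],[0,0,-1,0,0,0,0]]'
```

```text
t: 19.27
tool_pos: [0.5079, 0.275, 0.3222]
ee_rot: [[-0.992, 0.124, 0.022], [0.126, 0.969, 0.213], [0.005, 0.214, -0.977]]
contact_force: [0.0, -0.5, -2.2]
gripper_width: 0.147
gripper_force: 30.0
t: 20.52
tool_pos: [0.5171, 0.3649, 0.1475]
ee_rot: [[-0.992, 0.128, -0.013], [0.129, 0.988, -0.085], [0.002, -0.086, -0.996]]
contact_force: [0.5, 0.0, -1.7]
gripper_width: 0.151
gripper_force: 30.0
```

```bash
python3 - <<'E'
from m import *
o=observe();print(o['t'],o['tool_pos'].round(4),o['ee_rot'].round(4),o['joint_pos'].round(2),o['contact_force'].round(1))
p,im,d=cam('top');d=cv2.medianBlur(d,3); P=world(p,im,d);x,y,z=P[...,0],P[...,1],P[...,2]
m=(x>.55)&(x<.69)&(y>0)&(y<.14)&(im.max(-1)<60)&(z>.06)&(z<.15)
nl,lab,st,ct=cv2.connectedComponentsWithStats(m.astype(np.uint8))
for i in range(1,nl):
    if st[i,4]>5: print(st[i,4],P[lab==i].mean(0).round(3))
E
```

```text
20.525 [0.5171 0.3649 0.1475] [[-0.9917  0.1281 -0.0132]
 [ 0.1288  0.988  -0.0848]
 [ 0.0022 -0.0858 -0.9963]] [-0.62  0.69 -0.11  1.5   0.15  1.02  0.66] [ 0.5  0.  -1.7]
7 [0.686 0.109 0.147]
90 [0.671 0.112 0.077]
275 [0.665 0.035 0.079]
175 [0.574 0.099 0.091]
```

```bash
python3 -m handwheel '[[0,0,-0.5,0.97,-0.13,0,0],[0,0,-0.8,0,0,0,0],[0,0,-0.8,0,0,0,0],[0,0,-0.5,0,0,0,0],[0,0,-0.3,0,0,0,0],[0,0,0,0,0,0,0]]'
python3 - <<'E'
from m import *
o=observe()
p,im,d=cam('scene');d=cv2.medianBlur(d,3); P=world(p,im,d);x,y,z=P[...,0],P[...,1],P[...,2]
hsv=cv2.cvtColor(im,cv2.COLOR_RGB2HSV).astype(int)
m=(x>.555)&(x<.59)&(y>.26)&(y<.46)&(z>.008)&(z<.1)&(hsv[...,1]<70)
Q=P[m]
for a in np.arange(.26,.46,.02):
    k=(Q[:,1]>a)&(Q[:,1]<a+.02)
    if k.sum()>3: print(round(a,2),k.sum(),Q[k,2].min().round(3),np.percentile(Q[k,2],95).round(3))
E
```

```text
t: 21.32
tool_pos: [0.5168, 0.3666, 0.0899]
ee_rot: [[-0.992, 0.126, -0.001], [0.126, 0.992, -0.001], [0.001, -0.001, -1.0]]
contact_force: [0.7, -0.5, -1.9]
gripper_width: 0.145
gripper_force: 30.0
0.28 61 0.02 0.052
0.3 95 0.016 0.053
0.32 107 0.015 0.052
0.34 172 0.014 0.095
0.36 147 0.012 0.093
0.38 110 0.014 0.053
0.4 111 0.014 0.052
0.42 88 0.013 0.053
```

Level, with the wall top at 52–53 mm, so the tray is about 14 mm above the counter. I'll lower it and release.

```bash
python3 -m handwheel '[[0,0,-0.4,0,0,0,0],[0,0,-0.15,0,0,0,0],[0,0,-0.1,0,0,0,0],[0,0,0,0,0,0,0]]'
```

```text
t: 21.88
tool_pos: [0.5171, 0.3663, 0.0773]
ee_rot: [[-0.992, 0.127, -0.001], [0.127, 0.992, -0.0], [0.001, -0.0, -1.0]]
contact_force: [0.3, -0.7, -2.4]
gripper_width: 0.147
gripper_force: 30.0
```

```bash
python3 -m handwheel '[[0,0,-0.1,0,0,0,0],[0,0,-0.05,0,0,0,0],[0,0,0,0,0,0,0],[0,0,0,0,0,0,0.4],[0,0,0,0,0,0,0.4],[0,0,0,0,0,0,0.4],[0,0,0.4,0,0,0,0.5],[0,0,1,0,0,0,0.5],[0,0,1,0,0,0,0.5],[0,0,1,0,0,0,0.5]]'
```

```text
t: 23.12
tool_pos: [0.5172, 0.3664, 0.1436]
ee_rot: [[-0.992, 0.126, 0.0], [0.126, 0.992, 0.0], [0.0, 0.0, -1.0]]
contact_force: [-0.4, -0.4, 0.6]
gripper_width: 0.5
gripper_force: 0.0
```

```bash
python3 -m handwheel '[[0,0,1,0,0,0,0.4],[0,-0.5,1,0,0,0,0.4],[0,-1,1,0,0,0,0.4],[0,-1,1,0,0,0,0.4],[0,-1,1,0,0,0,0.4],[0,-1,1,0,0,0,0.4],[0.1,-1,0,0,0,0,0.4],[0.1,-1,0,0,0,0,0.4],[0.1,-1,0,0,0,0,0.4],[0.1,-1,0,0,0,0,0.4]]';python3 -m handwheel '[[0.1,-1,0,0,0,0,0.4],[0.1,-1,0,0,0,0,0.4],[0.1,-1,0,0,0,0,0.4],[0.1,-1,0,0,0,0,0.4],[0.1,-1,0,0,0,0,0.4],[0.1,-1,0,0,0,0,0.4],[0,-1,0,0,0,0.2,0.4],[0,-1,0,0,0,0.2,0.4],[0,-1,0,0,0,0.2,0.4],[0,-1,0,0,0,0.2,0.4]]';python3 -m handwheel '[[0,-1,0,0,0,0.2,0.4],[0,-1,0,0,0,0.2,0.4],[0.1,-1,0,0,0,0,0.4],[0.1,-1,0,0,0,0,0.4],[0.1,-1,0,0,0,0,0.4],[0.1,-1,-0.5,0,0,0,0.4],[0.1,-1,-1,0,0,0,0.4],[0.1,-1,-1,0,0,0,0.4],[0.1,-1,-1,0,0,0,0.4],[0,-1,0,0,0,0,0.4]]';python3 -m handwheel '[[0,-0.5,0,0,0,0,0.4],[0,0,0,0,0,0,0.4]]'
python3 - <<'E'
from h import *
o=observe();print(o['t'],o['joint_pos'].round(3),o['tool_pos'].round(4),o['ee_rot'].round(3))
p,im,d=cam('wrist')
np.savez('wrist2',im=im,d=d,T=p['world_from_camera'],p=[p['vfov'],p['cx'],p['cy']])
hsv=cv2.cvtColor(im,cv2.COLOR_RGB2HSV).astype(int);h,s,v=[hsv[...,i] for i in range(3)]
for nm,m in [('red',((h<6)|(h>174))&(s>150)&(v>60)),('blue',(h>100)&(h<125)&(s>130)&(v>40)),('green',(h>45)&(h<90)&(s>130)&(v>40))]:
    nl,lab,st,ct=cv2.connectedComponentsWithStats(m.astype(np.uint8))
    for i in range(1,nl):
        if st[i,4]>40: print(nm,st[i],ct[i].round(1))
cv2.imwrite('wfull.png',im[...,::-1])
E
```

```text
t: 24.38
tool_pos: [0.525, 0.1948, 0.2617]
ee_rot: [[-0.992, 0.126, -0.002], [0.126, 0.992, -0.001], [0.002, -0.001, -1.0]]
contact_force: [0.6, 0.7, 0.2]
gripper_width: 0.397
gripper_force: 0.0
t: 25.62
tool_pos: [0.537, -0.005, 0.2625]
ee_rot: [[-0.998, 0.056, -0.0], [0.056, 0.998, -0.0], [0.0, -0.0, -1.0]]
contact_force: [-0.1, -0.2, 0.2]
gripper_width: 0.405
gripper_force: 0.0
t: 26.88
tool_pos: [0.5499, -0.2045, 0.1902]
ee_rot: [[-1.0, 0.022, -0.005], [0.022, 1.0, 0.001], [0.005, 0.001, -1.0]]
contact_force: [0.3, -0.5, -0.2]
gripper_width: 0.397
gripper_force: 0.0
t: 27.12
tool_pos: [0.5515, -0.2147, 0.1933]
ee_rot: [[-1.0, 0.024, 0.001], [0.024, 1.0, -0.001], [-0.001, -0.001, -1.0]]
contact_force: [0.4, 0.6, 0.1]
gripper_width: 0.395
gripper_force: 0.0
27.125 [ 0.392  0.549 -0.092  1.633  0.059  0.961  1.827] [ 0.5515 -0.2147  0.1933] [[-1.     0.024  0.001]
 [ 0.024  1.    -0.001]
 [-0.001 -0.001 -1.   ]]
red [230   0  53  22 777] [255.7   8.7]
red [279   0   9  21  64] [284.2  11.7]
red [237  19  28  11  84] [251.1  25.9]
red [ 57 171  24  46 516] [ 65.1 193.5]
red [148 194  22  41 587] [157.5 213.5]
blue [144 141   9  34 239] [147.5 157.6]
green [142  80   8  33 192] [145.5  96.5]
```

```bash
python3 -m handwheel '[[0,-1,0,0,0,0,0.4],[0,-1,0,0,0,0,0.4],[0,-1,0,0,0,0,0.4],[0,-1,0,0,0,0,0.4],[0,-1,0,0,0,0,0.4],[0.2,-0.8,0,0,0,0,0.4],[0,0,0,0,0,0,0.4]]'
python3 - <<'E'
from m import *
o=observe();print(o['t'],o['tool_pos'].round(4))
p,im,d=cam('wrist')
hsv=cv2.cvtColor(im,cv2.COLOR_RGB2HSV).astype(int);h,s,v=[hsv[...,i] for i in range(3)]
for nm,m in [('red',((h<6)|(h>174))&(s>150)&(v>60)),('blue',(h>100)&(h<125)&(s>130)&(v>40)),('green',(h>45)&(h<90)&(s>130)&(v>40))]:
    nl,lab,st,ct=cv2.connectedComponentsWithStats(m.astype(np.uint8))
    for i in range(1,nl):
        if st[i,4]>40:
            Q=castw(p,np.argwhere(lab==i)[:,::-1],.090)[:,:2]*1000; r=cv2.minAreaRect(Q.astype(np.float32))
            print(nm,st[i],ct[i].round(1),np.round(r[0],1),np.round(r[1],1),round(r[2],1))
cv2.imwrite('pics/w2.png',cv2.resize(im[60:340,80:450][...,::-1],(780,590)))
E
```

```text
t: 28.05
tool_pos: [0.555, -0.3315, 0.1921]
ee_rot: [[-1.0, 0.024, -0.001], [0.024, 1.0, -0.001], [0.001, -0.001, -1.0]]
contact_force: [0.1, -0.1, 0.3]
gripper_width: 0.399
gripper_force: 0.0
28.05 [ 0.555  -0.3315  0.1921]
red [ 336    0   64   30 1302] [367.8  11.4] [ 384.4 -248.4] [28.1 57.9] 5.7
red [164 155  36  57 832] [178.1 181. ] [ 526.3 -416.9] [18.2 56.4] 61.1
red [275 187  11  44 405] [280.4 208.9] [ 553.5 -329.5] [ 8.5 37.8] 88.9
blue [276 129  10  38 353] [280.4 147.1] [ 501.5 -327.8] [ 7.4 30.7] 88.5
green [277  68   8  31 157] [280.2  85.8] [ 447.9 -326.5] [ 5.7 25.2] 88.6
```

View pics/w2.png

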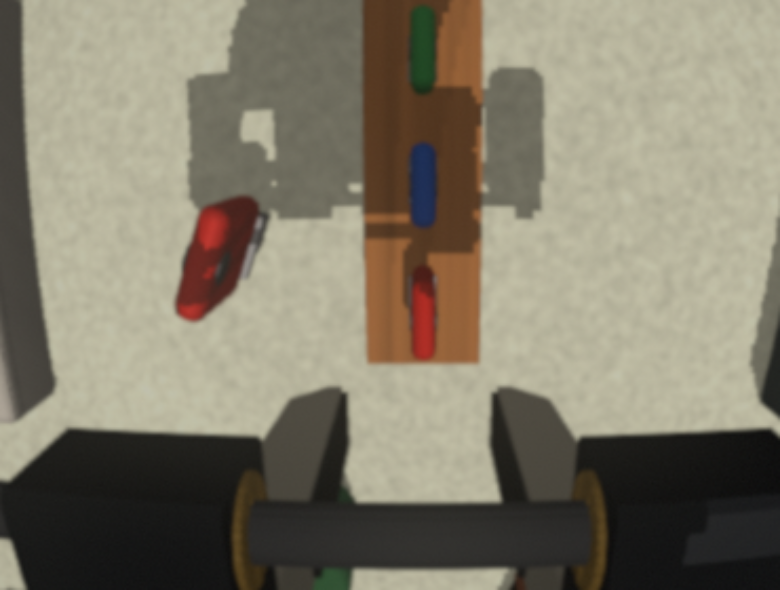

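The crop shows the green key at (423,48), the blue at (424,185) and a small red one at (424,312), all in the stand. The larger red lookalike lies outside it at (215,260). The meant key is the small one in the stand, since its bow matches the size of the blue and green ones. It's 1.6 mm to +y of the tool and parallel to it, so I'll descend.

```bash
python3 -m handwheel '[[0,0.08,-1,0,0,0,0.4],[0,0,-1,0,0,0,0.4],[0,0,-1,0,0,0,0.4],[0,0,-1,0,0,0,0.4],[0,0,-1,0,0,0,0.4],[0,0,-1,0,0,0,0.4],[0,0,-0.6,0,0,0,0.4],[0,0,-0.3,0,0,0,0.4],[0,0,0,0,0,0,0.2]]';python3 -m handwheel '[[0,0,0,0,0,0,0.15],[0,0,0,0,0,0,0],[0,0,0,0,0,0,0],[0,0,0,0,0,0,0],[0,0,0,0,0,0,0]]'
```

```text
t: 29.22
tool_pos: [0.5553, -0.3278, 0.0545]
ee_rot: [[-1.0, 0.022, -0.0], [0.022, 1.0, 0.0], [0.0, 0.0, -1.0]]
contact_force: [-0.4, 0.2, -0.1]
gripper_width: 0.333
gripper_force: 0.0
t: 29.85
tool_pos: [0.5554, -0.3289, 0.055]
ee_rot: [[-1.0, 0.022, 0.001], [0.022, 1.0, -0.002], [-0.001, -0.002, -1.0]]
contact_force: [-0.6, -2.8, 2.9]
gripper_width: 0.108
gripper_force: 30.0
```

```bash
python3 -m handwheel '[[0,0,0.3,0,0,0,0],[0,0,0.5,0,0,0,0],[0,0,0.8,0,0,0,0],[0,0,1,0,0,0,0],[0,0,1,0,0,0,0],[0,0,1,0,0,0,0],[0,0.5,1,0,0,0,0],[0.2,1,1,0,0,-0.2,0],[0.2,1,0.8,0,0,-0.2,0],[0.2,1,0,0,0,-0.2,0]]';python3 -m handwheel '[[0.2,1,0,0,0,-0.2,0],[0.2,1,0,0,0,-0.2,0],[0.2,1,0,0,0,-0.2,0],[0.2,1,0,0,0,0,0],[0.2,1,0,0,0,0,0],[0.2,1,0,0,0,0,0],[0,1,0,0,0,0,0],[0,1,0,0,0,0,0],[0,0.5,0,0,0,0,0],[0,0,0,0,0,0,0]]'
python3 - <<'E'
from m import *
o=observe();print(o['t'],o['joint_pos'].round(3),o['tool_pos'].round(4),o['gripper_width'])
p,im,d=cam('wrist');np.savez('wrist3',im=im,d=d,T=p['world_from_camera'],p=[p['vfov'],p['cx'],p['cy']])
hsv=cv2.cvtColor(im,cv2.COLOR_RGB2HSV).astype(int);h,s,v=[hsv[...,i] for i in range(3)]
for nm,m,z in [('brass',(h>14)&(h<35)&(s>100)&(v>60),.117),('red',((h<6)|(h>174))&(s>150)&(v>60),.2)]:
    nl,lab,st,ct=cv2.connectedComponentsWithStats(m.astype(np.uint8))
    for i in range(1,nl):
        if st[i,4]>60:
            Q=castw(p,np.argwhere(lab==i)[:,::-1],z)[:,:2]*1000; (c,R)=cv2.minEnclosingCircle(Q.astype(np.float32))
            print(nm,st[i],ct[i].round(1),np.round(c,1),round(R,1),Q.mean(0).round(1))
cv2.imwrite('wl.png',im[...,::-1])
E
```

```text
t: 31.1
tool_pos: [0.5682, -0.2554, 0.2051]
ee_rot: [[-0.997, 0.073, 0.003], [0.073, 0.997, 0.001], [-0.003, 0.001, -1.0]]
contact_force: [-0.4, -0.5, -0.3]
gripper_width: 0.106
gripper_force: 30.0
t: 32.35
tool_pos: [0.5911, -0.0872, 0.2025]
ee_rot: [[-0.992, 0.125, -0.0], [0.125, 0.992, -0.0], [0.0, -0.0, -1.0]]
contact_force: [-0.7, -0.2, 0.1]
gripper_width: 0.104
gripper_force: 30.0
32.35 [ 0.151  0.548 -0.067  1.604  0.041  0.992  1.517] [ 0.5911 -0.0872  0.2025] 0.10391514232096832
brass [ 74  75  21  45 376] [84.5 94.2] [ 464.6 -239.6] 23.4 [ 462.6 -239. ]
brass [ 93 180  16  36 207] [100.3 200.5] [ 554.8 -243.9] 16.7 [ 557.8 -240.9]
brass [ 282  194   44   43 1441] [303.2 215.3] [593.7 -66.6] 18.8 [593.2 -66.7]
brass [550 244  10  27 158] [556.  258.1] [682.4 228.3] 18.0 [682.2 222.3]
brass [249 285   9  59 347] [252.6 314.7] [ 681.9 -121.9] 32.2 [ 681.4 -121.7]
brass [300 285   9  60 349] [304.5 315.1] [688.4 -75.7] 32.7 [687.8 -74.8]
brass [  79  347  350   33 6429] [267.4 364.5] [ 760.  -142.7] 200.2 [ 749.4 -119.8]
red [100   0  48  23 833] [121.2   9.1] [ 431.5 -155.4] 16.2 [ 437.  -156.8]
red [119   0  40  29 219] [143.3  17.9] [ 442.7 -146.1] 13.1 [ 447.1 -143.2]
red [  0 170  18  37 556] [  8. 187.] [ 525.8 -267.5] 17.2 [ 524.9 -266.7]
red [ 268  231   22   68 1335] [278.5 267. ] [597.9 -87. ] 21.3 [598.4 -87.3]
```

```bash
python3 - <<'E'
from m import *
p,im,d=loadp('wrist3'); H=420;f=H/2/np.tan(np.radians(p['vfov'])/2);T=p['world_from_camera']
u,v=np.meshgrid(np.arange(560),np.arange(420)); a=np.stack([u-p['cx'],v-p['cy']],-1); r=np.hypot(a[...,0],a[...,1])+1e-9; th=r/f
q=np.stack([a[...,0]/r*np.tan(th),-a[...,1]/r*np.tan(th),-np.ones_like(r)],-1)*d[...,None]
P=q@T[:3,:3].T+T[:3,3]
hsv=cv2.cvtColor(im,cv2.COLOR_RGB2HSV).astype(int);h,s,vv=[hsv[...,i] for i in range(3)]
m=((h<6)|(h>174))&(s>150)&(vv>60); m[:225]=0; m=comp(m)
Q=P[m]; print('key',np.percentile(Q,[2,25,50,75,98],axis=0).round(4))
o=np.array([.5911,-.0872,.2025]); 
m=(h>14)&(h<35)&(s>100)&(vv>60); m[:,:270]=0;m[:,340:]=0;m[250:]=0; m=comp(m)
print('brass',np.median(P[m],0).round(4),P[m].mean(0).round(4))
k=np.zeros(d.shape,bool); k[194:237,282:326]=1
print('face z',np.median(P[k][:,2]).round(4))
# rows of dark slot inside the brass disc
hull=cv2.convexHull(np.argwhere(m)[:,::-1].astype(np.int32)); M=np.zeros(d.shape,np.uint8); cv2.fillConvexPoly(M,hull,1)
M=cv2.erode(M,np.ones((5,5))); sl=(M>0)&(vv<90); sl=comp(sl)
print('slot px',sl.sum(),np.argwhere(sl).mean(0)[::-1]); Q2=castw(p,np.argwhere(sl)[:,::-1],.117)[:,:2]*1000; print(cv2.minAreaRect(Q2.astype(np.float32)),Q2.mean(0))
# blade: metallic pixels under key: depth pts with x near key, z<.2
c=(abs(P[...,1]+.0872)<.012)&(abs(P[...,0]-.591)<.03)&(P[...,2]>.15)&(P[...,2]<.196)
print('blade',c.sum(),np.percentile(P[c],[2,50,98],axis=0).round(4) if c.sum() else '')
E
```

```text
key [[ 0.5747 -0.0907  0.2083]
 [ 0.5762 -0.0875  0.2319]
 [ 0.5802 -0.0851  0.238 ]
 [ 0.5877 -0.0829  0.239 ]
 [ 0.5954 -0.0805  0.241 ]]
brass [ 0.5943 -0.0663  0.1168] [ 0.5933 -0.0667  0.1166]
face z 0.1169
slot px 26 [305.26923077 212.38461538]
((590.6509399414062, -64.91858673095703), (1.6176393032073975, 8.323899269104004), 84.02256774902344) [590.97646239 -64.73320982]
blade 27 [[ 0.5805 -0.0919  0.1675]
 [ 0.585  -0.0859  0.1704]
 [ 0.5855 -0.0791  0.1959]]
```

In the wrist frame the key needs a shift of about (+1.3, +19) mm to the slot, which agrees with the top and scene fix of the lock.

```bash
python3 -m handwheel '[[0.06,0.5,0,0,0,0,0],[0,0.45,-0.5,0,0,0,0],[0,0,-0.8,0,0,0,0],[0,0,-0.6,0,0,0,0],[0,0,-0.2,0,0,0,0],[0,0,0,0,0,0,0]]'; python3 -m handwheel '[[0,0,-0.1,0,0,0,0],[0,0,-0.1,0,0,0,0],[0,0,-0.1,0,0,0,0],[0,0,0,0,0,0,0]]'
```

```text
t: 33.15
tool_pos: [0.5922, -0.0694, 0.16]
ee_rot: [[-0.992, 0.127, -0.001], [0.127, 0.992, -0.0], [0.001, -0.0, -1.0]]
contact_force: [0.4, 0.2, -0.8]
gripper_width: 0.106
gripper_force: 30.0
t: 33.65
tool_pos: [0.5925, -0.0691, 0.1548]
ee_rot: [[-0.992, 0.126, 0.0], [0.126, 0.992, -0.0], [-0.0, -0.0, -1.0]]
contact_force: [-0.1, -0.5, 1.9]
gripper_width: 0.109
gripper_force: 30.0
```

```bash
python3 -m handwheel '[[0,0,-0.1,0,0,0,0],[0,0,-0.1,0,0,0,0],[0,0,0,0,0,0,0]]'; python3 -m handwheel '[[0,0,-0.1,0,0,0,0],[0,0,-0.1,0,0,0,0],[0,0,0,0,0,0,0]]'
```

```text
t: 34.02
tool_pos: [0.5923, -0.0683, 0.1499]
ee_rot: [[-0.992, 0.126, -0.001], [0.126, 0.992, 0.001], [0.001, 0.001, -1.0]]
contact_force: [0.7, 2.0, -0.8]
gripper_width: 0.107
gripper_force: 30.0
t: 34.4
tool_pos: [0.5922, -0.0683, 0.1461]
ee_rot: [[-0.992, 0.126, -0.001], [0.126, 0.992, 0.001], [0.001, 0.001, -1.0]]
contact_force: [1.6, 2.9, -1.2]
gripper_width: 0.103
gripper_force: 30.0
```

```bash
python3 -m handwheel '[[0.02,0.03,-0.1,0,0,0,0],[0,0,-0.1,0.05,0.4,0,0],[0,0,-0.1,-0.1,-0.8,0,0],[0,0,-0.1,0.1,0.8,0,0],[0,0,-0.1,-0.05,-0.4,0,0],[0,0,0,0,0,0,0]]'
```

```text
t: 35.15
tool_pos: [0.5926, -0.0684, 0.1363]
ee_rot: [[-0.992, 0.126, -0.0], [0.126, 0.992, -0.0], [0.0, -0.0, -1.0]]
contact_force: [1.0, 2.4, 0.3]
gripper_width: 0.106
gripper_force: 30.0
```

```bash
python3 -m handwheel '[[0,0.03,-0.1,0.05,0.4,0,0],[0,0,-0.1,-0.1,-0.8,0,0],[0,0,-0.1,0.1,0.8,0,0],[0,0,-0.1,-0.1,-0.8,0,0],[0,0,-0.05,0.1,0.8,0,0],[0,0,-0.05,-0.05,-0.4,0,0],[0,0,0,0,0,0,0]]'
```

```text
t: 36.02
tool_pos: [0.5924, -0.0683, 0.1261]
ee_rot: [[-0.992, 0.127, -0.001], [0.127, 0.992, -0.001], [0.001, -0.001, -1.0]]
contact_force: [0.5, 1.6, -0.7]
gripper_width: 0.106
gripper_force: 30.0
```

```bash
python3 -m handwheel '[[0,0,-0.05,0.05,0.4,0,0],[0,0,-0.05,-0.05,-0.4,0,0],[0,0,0,0,0,0,0]]'; python3 - <<'E'
from m import *
o=observe();print(o['contact_force'].round(1),o['torque'].round(3))
for n in ['scene']:
    p,im,d=cam(n)
    hsv=cv2.cvtColor(im,cv2.COLOR_RGB2HSV).astype(int);h,s,v=[hsv[...,i] for i in range(3)]
    m=((h<6)|(h>174))&(s>150)&(v>60); P=world(p,im,cv2.medianBlur(d,3)); m&=(abs(P[...,0]-.6)<.05)&(abs(P[...,1]+.068)<.05)
    m=comp(m); print(n,m.sum(),np.percentile(P[m],[2,50,98],axis=0).round(4))
    cv2.imwrite('lk.png',im[170:280,200:310][...,::-1])
E
```

```text
t: 36.4
tool_pos: [0.5927, -0.0683, 0.1258]
ee_rot: [[-0.992, 0.127, -0.0], [0.127, 0.992, -0.001], [0.0, -0.001, -1.0]]
contact_force: [-2.1, 1.1, 8.0]
gripper_width: 0.103
gripper_force: 30.0
[-2.1  1.1  8. ] [ 0.414  0.57  -0.028]
scene 474 [[ 0.5943 -0.0902  0.4518]
 [ 0.6218 -0.0632  0.4706]
 [ 0.6335 -0.0327  0.4839]]
```

TCP stopped at 0.1258 with 8 N, which is the flange-on-face height (0.126), so the key is home. Now the clockwise turn.

```bash
python3 -m handwheel '[[0,0,0,0,0,-0.5,0],[0,0,0,0,0,-1,0],[0,0,0,0,0,-1,0],[0,0,0,0,0,-1,0]]'; python3 -c "
from h import *
o=observe();print(o['torque'].round(3))
p,im,d=cam('wrist')"
```

```text
t: 36.95
tool_pos: [0.5925, -0.0683, 0.1258]
ee_rot: [[-0.907, 0.421, -0.002], [0.421, 0.907, -0.0], [0.001, -0.001, -1.0]]
contact_force: [-2.5, 2.4, 7.6]
gripper_width: 0.106
gripper_force: 30.0
[0.444 0.702 0.064]
```

```bash
python3 -m handwheel '[[0,0,0,0,0,-1,0],[0,0,0,0,0,-1,0],[0,0,0,0,0,-1,0],[0,0,0,0,0,-1,0],[0,0,0,0,0,-1,0],[0,0,0,0,0,-1,0],[0,0,0,0,0,-1,0],[0,0,0,0,0,-1,0],[0,0,0,0,0,-1,0],[0,0,0,0,0,-1,0]]';python3 -m handwheel '[[0,0,0,0,0,-1,0],[0,0,0,0,0,-1,0],[0,0,0,0,0,-1,0],[0,0,0,0,0,-1,0],[0,0,0,0,0,-0.5,0],[0,0,0,0,0,0,0]]'; python3 - <<'E'
from m import *
o=observe();print(o['t'],o['torque'].round(3),o['contact_force'].round(1),o['joint_pos'].round(2), 'turn',82.6-np.degrees(np.arctan2(o['ee_rot'][1,1],o['ee_rot'][0,1])))
for n in ['scene','top']:
    p,im,d=cam(n); P=world(p,im,cv2.medianBlur(d,3)); hsv=cv2.cvtColor(im,cv2.COLOR_RGB2HSV).astype(int);h,s,v=[hsv[...,i] for i in range(3)]
    x,y,z=P[...,0],P[...,1],P[...,2]
    g=(h>=6)&(h<=14)&(s>130)&(v>60)&(x>.64)&(x<.74)&(y>-.03)&(y<.15); print(n,'gate',g.sum(),np.percentile(z[g],[5,50,95]).round(3) if g.any() else '')
    for nm,m in [('pan',(x>.72)&(x<.86)&(y>-.04)&(y<.13)&(im.max(-1)<60)&(z<.06)),('chute',(x>.44)&(x<.69)&(y>-.0)&(y<.16)&(im.max(-1)<60)&(z>.06)&(z<.15))]:
        print(nm,m.sum())
E
```

```text
t: 38.25
tool_pos: [0.5926, -0.0676, 0.1258]
ee_rot: [[-0.261, 0.965, -0.001], [0.965, 0.261, 0.001], [0.001, -0.001, -1.0]]
contact_force: [-2.6, 3.2, 6.1]
gripper_width: 0.105
gripper_force: 30.0
t: 39.0
tool_pos: [0.5928, -0.0675, 0.1258]
ee_rot: [[0.125, 0.992, -0.001], [0.992, -0.125, 0.001], [0.001, -0.001, -1.0]]
contact_force: [-2.4, 2.9, 6.8]
gripper_width: 0.108
gripper_force: 30.0
39.0 [0.558 0.574 0.076] [-2.4  2.9  6.8] [-0.16  0.66  0.39  1.7  -0.32  0.84  0.24] turn 89.8030940398543
scene gate 614 [0.088 0.108 0.128]
pan 426
chute 189
top gate 0 
pan 416
chute 390
```

```bash
python3 -m handwheel '[[0,0,0,0,0,-0.6,0],[0,0,0,0,0,-0.6,0],[0,0,0,0,0,0,0]]'; python3 -c "
from h import *
o=observe();print(o['torque'].round(3))"; python3 -m handwheel '[[0,0,0,0,0,-0.6,0],[0,0,0,0,0,0,0],[0,0,0,0,0,0,0],[0,0,0,0,0,0,0],[0,0,0,0,0,0,0],[0,0,0,0,0,0,0],[0,0,0,0,0,0,0]]'; python3 - <<'E'
from m import *
o=observe();print(o['t'],o['torque'].round(3),'turn',82.6-np.degrees(np.arctan2(o['ee_rot'][1,1],o['ee_rot'][0,1])))
V=[]
for n in ['scene','top']:
    p,im,d=cam(n); P=world(p,im,cv2.medianBlur(d,3)); hsv=cv2.cvtColor(im,cv2.COLOR_RGB2HSV).astype(int);h,s,v=[hsv[...,i] for i in range(3)]
    x,y,z=P[...,0],P[...,1],P[...,2]
    g=(h>=6)&(h<=14)&(s>130)&(v>60)&(x>.64)&(x<.74)&(y>-.03)&(y<.15); print(n,'gate',g.sum(),np.percentile(z[g],[5,50,95]).round(3) if g.any() else '')
    V.append(im[...,::-1])
a=cv2.resize(V[0][150:360,120:430],(590,400)); b=cv2.resize(V[1][120:270,210:290],(210,394))
o=np.zeros((400,800,3),np.uint8);o[:,:590]=a;o[:394,590:]=b; cv2.imwrite('pics/fin.png',o)
E
```

```text
t: 39.48
tool_pos: [0.5929, -0.0675, 0.1258]
ee_rot: [[0.228, 0.974, -0.0], [0.974, -0.228, 0.001], [0.001, -0.001, -1.0]]
contact_force: [-1.4, 2.7, 6.3]
gripper_width: 0.103
gripper_force: 30.0
[0.559 0.576 0.147]
t: 40.35
tool_pos: [0.5929, -0.0676, 0.1258]
ee_rot: [[0.279, 0.96, -0.0], [0.96, -0.279, 0.001], [0.001, -0.001, -1.0]]
contact_force: [-1.3, 2.8, 7.9]
gripper_width: 0.106
gripper_force: 30.0
40.35 [0.512 0.519 0.115] turn 98.78385959312706
scene gate 565 [0.091 0.11  0.128]
top gate 0
```

View pics/fin.png

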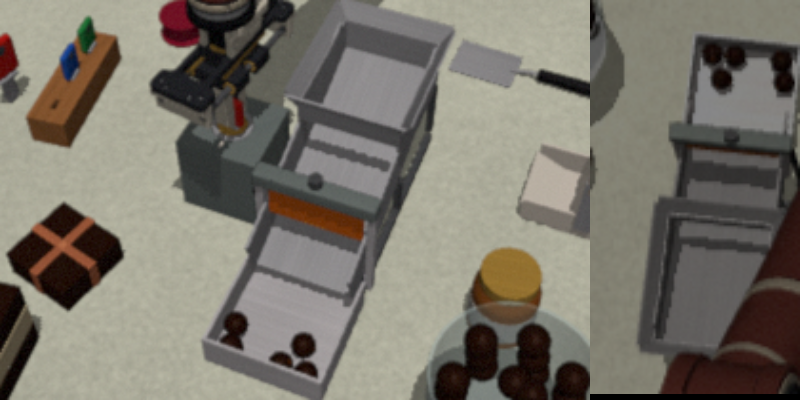

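All five truffles are in the pan: top view (712,53), (736,55), (722,78), (782,62) and (784,82). The gate is up and the tray is upright. I'll take up the last of the play against the stop, then hand in.

```bash
python3 -m handwheel '[[0,0,0,0,0,-0.6,0],[0,0,0,0,0,-0.4,0],[0,0,0,0,0,0,0],[0,0,0,0,0,0,0]]'; python3 - <<'E'
from m import *
o=observe();print(o['torque'].round(3),'turn',82.6-np.degrees(np.arctan2(o['ee_rot'][1,1],o['ee_rot'][0,1])))
p,im,d=cam('scene'); P=world(p,im,cv2.medianBlur(d,3)); hsv=cv2.cvtColor(im,cv2.COLOR_RGB2HSV).astype(int);h,s,v=[hsv[...,i] for i in range(3)]
x,y,z=P[...,0],P[...,1],P[...,2]
g=(h>=6)&(h<=14)&(s>130)&(v>60)&(x>.64)&(x<.74)&(y>-.03)&(y<.15); print(g.sum(),np.percentile(z[g],[2,5,50]).round(4))
q,im0,d0=loadp('scene'); P=world(q,im0,cv2.medianBlur(d0,3)); hsv=cv2.cvtColor(im0,cv2.COLOR_RGB2HSV).astype(int);h,s,v=[hsv[...,i] for i in range(3)]
x,y,z=P[...,0],P[...,1],P[...,2]
g=(h>=6)&(h<=14)&(s>130)&(v>60)&(x>.64)&(x<.74)&(y>-.03)&(y<.15); print('start',g.sum(),np.percentile(z[g],[2,5,50]).round(4))
E
```

```text
t: 40.95
tool_pos: [0.5929, -0.0676, 0.1258]
ee_rot: [[0.36, 0.933, -0.001], [0.933, -0.36, 0.001], [0.001, -0.001, -1.0]]
contact_force: [-1.7, 2.4, 7.3]
gripper_width: 0.104
gripper_force: 30.1
[0.548 0.579 0.322] turn 103.6956814629728
553 [0.0909 0.0924 0.1104]
start 692 [0.0492 0.0512 0.0772]
```

The torque rose to 0.32 N m, so the key is at the stop. The gate's lower edge is up 42 mm.

```bash
python3 -c "
from bench import *
print(close_job())"
```

```text
the job is handed in; nothing more can be done
None
```

The job is handed in: all five truffles are in the catch pan, the empty tray is upright on the counter, and the arm is still holding the red key fully home at the quarter-turn stop with the gate up. I regrasped the tray once after my first high grip let it rest on the hopper rim, and the run took about 41 s.

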